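# Slide the lens carrier under the spring clip

## Robot

A 6-joint arm with a two-finger parallel gripper is mounted at the origin on the work surface. World frame = base frame: x ahead of the robot, y to its left, z up, the work surface at z = 0. Lengths are in m, angles in degrees, forces in N, time in s.
With the tool pointing down it reaches from about 0.3 to 0.75 m from the base axis. Payload 8.5 kg.
Tool frame: the origin (TCP) lies midway between the tips of the shut fingers; the grasp point (between the pads) lies 19 mm behind it; z points along the fingers, y is the line along which they close (so a half turn about z gives the same grasp; the last joint's range is limited). The gripper opens to 85 mm and grips with 20 to 120 N. Pads are 22 mm wide; open, the fingers measure 114 mm over their backs; the gripper's body (76 mm by 85 mm) begins 54 mm behind the grasp point. The pads swing forward as they close: fully open they stand 13 mm farther back than shut.
Start: joints at [-84.815, 21.807, 74.336, -0, 83.858, -12.336], TCP at [0.166, -0.524, 0.231] pointing down, gripper open.
Joint ranges: [-178.18, 178.18], [-50.72, 133.34], [12.68, 142.11], [-81.47, 261.47], [9.98, 163.14], [-165.26, 165.26]. Speed limits (degrees/s): [136.94, 136.94, 180, 180, 180, 180].

## Interface

Orientations are given as a 3x3 rotation matrix whose columns are the frame's x, y, z axes.
In Python, from workcell import bot gives the robot as it stands.
- The arm moves only by the shell command python3 -m creep 'ROWS' [FORCE]. ROWS is JSON, a list that holds one entry, the list of rows, each a list of 7 numbers: the shift along the tool's x, y, z in m, then the turn, a rotation vector about the tool's x, y, z in rad, then the closure, from 0 (fully open) to 1 (shut). A call has 1 to 5 rows; each row is the pose to reach, as a shift and turn from the pose commanded when the call began, along the tool's axes at that moment; what a row does not reach only later rows make up. A row lasts 1/10 s, in which the tool goes at most 50 mm and 8.59 degrees, less where a joint would pass 70% of its speed; a pose out of reach is approached as far as the arm can. A call with a gripper value outside its range is refused whole. The fingers move at their own pace and stop on an object; FORCE is the grip in N (left out, the last holds). Time passes only in rows, so rows that repeat a pose let the fingers close. It gives the time, the measured TCP pose, the force, the opening and the grip force at its end, in the units of the state.
- bot.observe(): the state, without advancing time (a new reading comes with each control period).
- bot.grab_frame(name): name is "scene" or "side" or "wrist"; returns the picture (420x560x3 uint8, red, green, blue); there is no depth.
- bot.calibration(name): a dict with "fx", "fy", "cx", "cy" (pixels), "R" (3x3) and "t" (3): a world point X has camera coordinates R X + t. Camera axes: x right, y down, z forward; pixel columns grow to the right and rows downward; lengths in m; the calibration is good to about 2 mm. The wrist camera is an equidistant fisheye: a pixel r from the principal point sees the ray r / f radians off the axis. A picture is of the moment at which its call begins: read the wrist's pose just before it. calibration takes no time and is no camera call; for the wrist camera it gives the pose at the moment of the call.
- bot.close_job(): hands the job in; it is judged then, once.
The state is a dict: "clock": time; "qpos": joint angles; "joint_vel": joint speeds; "joint_torque": joint torques, N m; "ee_pos": TCP position; "eef_rot": TCP orientation; "contact_force": force on the tool from outside, world axes, zero at the start; "ft_torque": the same for the moment, N m; "width": opening from 0.0 (shut) to 1.0 (fully open); "finger_force": force on a finger pad.
Only numpy, scipy, OpenCV 4.12 (cv2) and the standard library are available. Lean on these libraries where they do the work, as an engineer would, in place of code of your own. Each camera call takes 0.05 s, during which the arm holds its last target. There are 200 camera calls.

## Task

Press down and hold the thumb pad of the lens stage's spring clip with one fingertip, and with the other fingertip push the flat lens carrier along its channel, beneath the raised clip, until it rests against the stop at the far end; keep the clip held open until the carrier is home. Then let go of the pad so that the clip's foot closes on the carrier, and move clear. Only press and push: do not lift the carrier off the bed, and leave the things standing around the stage where they are.

Things in the scene. Friction and masses are not known exactly. Their poses are not given: they have to be found in the camera images.
- stage: Fixed lens stage, grey base 170 x 140 x 16 mm with a raised aluminium channel. Origin: on the table under the clip's foot, mid-channel. x = direction the carrier is pushed, y left, z up. Channel floor (bed) at z = 30 mm, x = -129 to 25 mm, open at -x; inner width 53 mm (y = -26.5 to 26.5); rails 5 mm thick, tops at z = 38 mm. Clip's hinge axis along x at y = -38, z = 40 mm.
- stop (a point): Mid-point of the stop's face at bed level, stage x = 15, y = 0, z = 30 mm: an 8 mm high bar across the channel's far end. The hinge's two bearing blocks stand at stage x = -120 and 13 mm, y = -38 mm, tops at z = 47 mm.
- clip (a joint): Angle of the steel spring clip, a see-saw hinged along stage x beside the channel. 0 = at rest (foot 6 mm above the bed: the 12 mm carrier cannot pass); 0.33 rad = pad fully pressed, firm limit (foot 17 mm up). The foot clears the carrier above 0.19; resting on the carrier it reads about 0.18. Mid-pad it takes about 5 N at full travel (2 N to start); let go, it springs back.
- foot (a point): Underside of the clip's foot, a short round bar 12 mm long along stage x (-6 to 6 mm), 10 mm thick, at stage y = -4 mm, 36 mm above the table at rest. The clip's arm from the hinge to the foot is 12 mm wide; its top is 53 mm above the table at rest, 66 mm when pressed.
- pad (a point): Centre of the top of the clip's steel thumb pad, 90 mm long along stage x (-113 to -23 mm), 34 mm wide. At rest it slopes up away from the channel at 0.33 rad, this point at stage y = -73, z = 46 mm. Fully pressed its top is level at z = 34 mm (4 mm above the bed), y = -90 to -56 mm: one fingertip may press and slide anywhere on it (dragging about as hard as it presses) while the other is in the channel.
- carrier: Lens carrier: loose flat grey plastic plate, 46 mm long (its x, along the channel), 50 mm wide (its y), 12 mm thick, with a round glass lens in its top; mass about 60 g. Origin: centre of its underside. It starts flat in the channel, on the -x side of the clip's foot (origin at stage x = -61 to -39 mm); against the stop its origin is at stage x = -8 mm.
- tin: Bystander: yellow round stack of tins, 92 mm across, 82 mm high; origin at the centre of its underside.
- pump: Bystander: white pump bottle, 56 x 38 mm, 169 mm high; origin at the centre of its underside.
- occluder: Bystander: flat black eye occluder lying on the table, disc 56 mm across with a handle 14 mm wide that ends 133 mm from the disc's centre, 5 mm thick; origin under the disc's centre, handle towards its -x.
- drops: Bystander: small eye-drop bottle, 28 mm across, 60 mm high; origin at the centre of its underside.
Things that resemble listed ones, but are neither listed nor needed, are in the scene too. Several things have the shape of the carrier; the one meant has the colours described above.

How it is judged (in metres and radians):
On the way, in this order (a step that is already met when the one before it is completed fails the run):
1. the clip is held open (0.24 rad or more) while the carrier is still outside it (value of joint clip above 0.24 rad and x of carrier in the frame of stage below -0.025 m), for 0.1 s.
2. the carrier is at the stop (within 3 mm) while the clip is still held open (value of joint clip above 0.21 rad and x of carrier in the frame of stage above -0.011 m), for 0.1 s.
At the end, for the whole second after the job is handed in: The carrier lies flat on the bed within 3 mm of the stop, at rest, and the released clip rests on it (clip angle 0.13 to 0.205 rad); the robot is clear (x of carrier in the frame of stage between -0.011 and -0.005 m and value of joint clip between 0.13 and 0.205 rad and z of carrier in the frame of stage below 0.033 m and angle between carrier's own z axis and vertical below 0.06 rad and linear speed of carrier below 0.01 m/s); the robot touches nothing.
It fails at once if the carrier is lifted more than 8 mm off the bed or tipped by more than 0.25 rad (z of carrier in the frame of stage above 0.038 m or angle between carrier's own z axis and vertical above 0.25 rad).
It fails at once if a thing standing around the stage is moved by more than 25 mm or tipped over (distance of any of tin, pump, occluder, drops from where it was at the start of the episode above 0.025 m or angle between any of tin, pump, occluder, drops's own z axis and vertical above 0.5 rad).
It also fails if it takes over 35 s, if anything falls off the work surface, if the arm or the gripper's body presses on something with over 40 N, if the wrist force passes 120 N, or if a joint passes its speed limit or range.

## Working session

There is one attempt and no reset: what is moved stays moved. The work goes in short steps, Python scripts to look and compute and a shell command to move; the robot and the scene stay as the last step left them, time stands still between calls to the robot, and variables do not carry over. Pictures are saved under pics/ and viewed, at most 10 in all, crops included, and the job is handed in when it is done.

```bash
ls; mkdir -p pics
python3 - <<'E'
from workcell import bot
import cv2,numpy as np
for n in("scene","side"):
    f=bot.grab_frame(n); cv2.imwrite(f"pics/{n}0.png",f[:,:,::-1]); c=bot.calibration(n); print(n,{k:np.round(v,3).tolist() for k,v in c.items()})
c=bot.calibration("wrist");f=bot.grab_frame("wrist"); cv2.imwrite("pics/wrist0.png",f[:,:,::-1]); print({k:np.round(v,3).tolist() for k,v in c.items()})
s=bot.observe();print(s["clock"],s["ee_pos"],s["eef_rot"],s["width"])
E
```

```text
pics
scene {'fx': 406.623, 'fy': 406.623, 'cx': 275.56, 'cy': 209.838, 'R': [[-0.853, 0.521, 0.01], [0.442, 0.734, -0.515], [-0.276, -0.435, -0.857]], 't': [0.404, -0.266, 0.95]}
side {'fx': 472.767, 'fy': 472.767, 'cx': 272.41, 'cy': 204.508, 'R': [[0.998, -0.064, -0.015], [-0.046, -0.524, -0.85], [0.046, 0.849, -0.526]], 't': [-0.522, 0.104, 0.823]}
{'fx': 325.192, 'fy': 325.192, 'cx': 279.281, 'cy': 214.544, 'R': [[0.302, -0.953, -0.001], [-0.911, -0.289, 0.294], [-0.28, -0.088, -0.956]], 't': [-0.549, -0.038, 0.379]}
0.15 [ 0.16555612 -0.52426527  0.23083921] [[ 9.53608445e-01  3.01049705e-01 -8.79463158e-05]
 [ 3.01049611e-01 -9.53607819e-01  1.12226208e-03]
 [ 2.53990374e-04 -1.09667480e-03 -9.99999366e-01]] 0.9944748570686995
```

View pics/scene0.png

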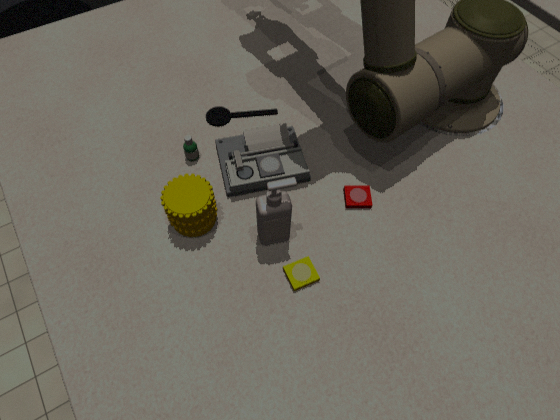

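View pics/side0.png

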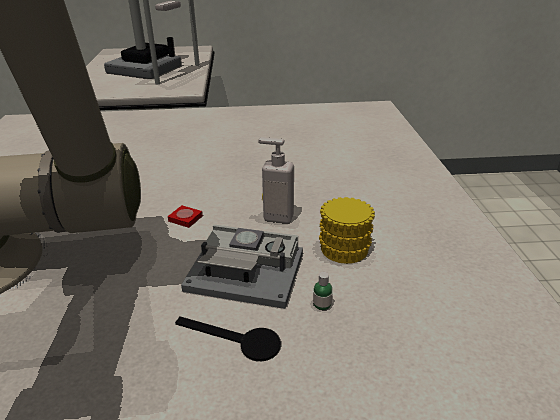

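The scene view shows the stage at (262,160), with the grey carrier at (270,163) and the clip foot arm at (240,160). The red plate at (358,196) and the yellow plate at (301,272) are decoys. In the side view the pad is nearest the camera at (230,262), the carrier is at (247,238), and the channel runs left to right. Next I'll take one close crop.

Run:
```python
import cv2,numpy as np
a=cv2.imread("pics/scene0.png")[115:205,205:320]; b=cv2.imread("pics/side0.png")[215:310,175:310]
a=cv2.resize(a,None,fx=5.2,fy=5.2,interpolation=cv2.INTER_CUBIC)[:, :]; b=cv2.resize(b,None,fx=5.9,fy=5.9,interpolation=cv2.INTER_CUBIC)
cv2.imwrite("pics/cs.png",np.clip(a*1.6,0,255)); cv2.imwrite("pics/cd.png",np.clip(b*1.4,0,255)); print(a.shape,b.shape)
```

```text
(468, 598, 3) (560, 796, 3)[ WARN:0@0.061] global loadsave.cpp:1063 imwrite_ Unsupported depth image for selected encoder is fallbacked to CV_8U.
```

View pics/cs.png

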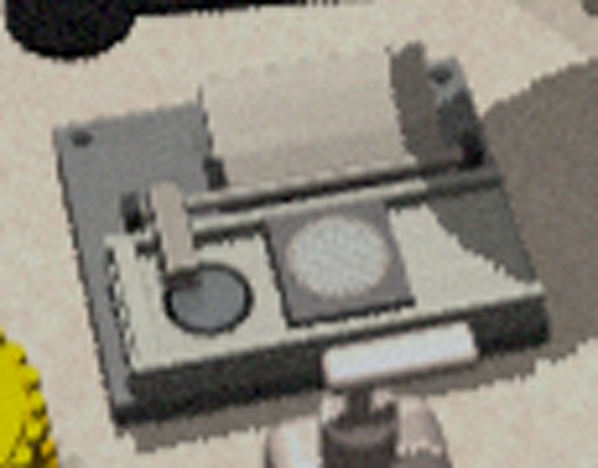

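View pics/cd.png

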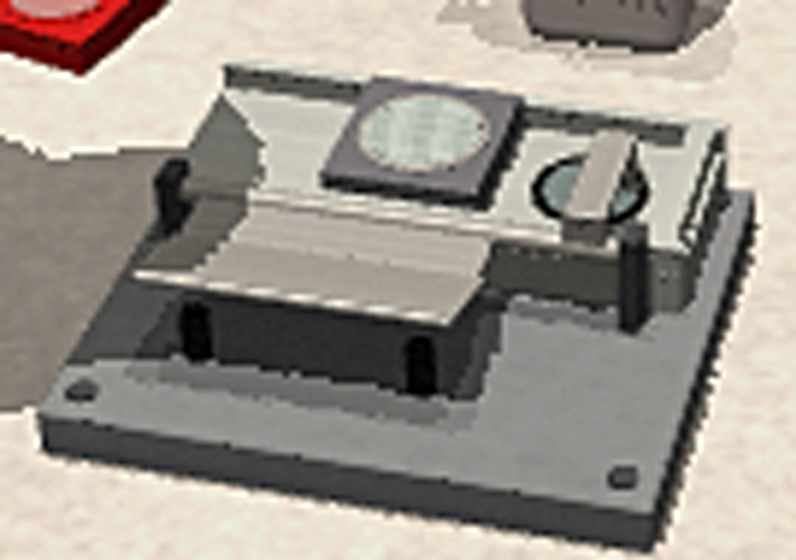

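The crops show the grey carrier with its lens at scene px (270,164), on the -x side of the foot and in the channel. The choice is confirmed. Next I cast rays to get the stage pose.

```bash
cat > h.py <<'E'
import numpy as np
from workcell import bot
def ray(n,u,v,z):
    c=bot.calibration(n);R=np.array(c["R"]);t=np.array(c["t"])
    d=R.T@[(u-c["cx"])/c["fx"],(v-c["cy"])/c["fy"],1];o=-R.T@t
    return (o+d*(z-o[2])/d[2])
def fit(S,W):
    S=np.array(S)/1000;W=np.array(W);a=S-S.mean(0);b=W-W.mean(0)
    th=np.arctan2((a[:,0]*b[:,1]-a[:,1]*b[:,0]).sum(),(a*b).sum());R=np.array([[np.cos(th),-np.sin(th)],[np.sin(th),np.cos(th)]])
    t=W.mean(0)-R@S.mean(0);return np.degrees(th),t,(W-t-S@R.T)*1000
E
python3 - <<'E'
from h import *
sd=[(225,65,-129,31.5,38),(725,125,25,31.5,38),(173,162,-120,-38,47),(635,230,13,-38,47)]
sc=[(135,370,25,31.5,38),(545,293,-129,31.5,38),(468,142,-120,-38,47),(130,200,13,-38,47)]
A=[ray("side",175+u/5.9,215+v/5.9,z/1000)[:2] for u,v,x,y,z in sd]; B=[ray("scene",205+u/5.2,115+v/5.2,z/1000)[:2] for u,v,x,y,z in sc]
for L,W in((sd,A),(sc,B),(sd+sc,A+B)):
    th,t,r=fit([l[2:4] for l in L],W);print(th,t,np.round(r,1).tolist())
R=np.array([[np.cos(np.radians(th)),-np.sin(np.radians(th))],[np.sin(np.radians(th)),np.cos(np.radians(th))]])
for n,p,z in (("side",[175+423/5.9,215+133/5.9],.042),("scene",[205+340/5.2,115+255/5.2],.042),("side",[347,211],.082),("scene",[188,190],.082),("side",[322,280],.055),("scene",[281,184],.169),("side",[271,141],.165)):
    w=ray(n,*p,z);print(n,p,np.round(w,3),"stage",np.round(R.T@(w[:2]-t)*1000,1))
E
```

```text
-17.439370456514027 [ 0.53319904 -0.03736224] [[-0.8, -4.1], [-0.2, -1.7], [0.2, 4.0], [0.8, 1.9]]
-17.947035220434323 [ 0.5322584  -0.03493422] [[-0.4, 0.2], [-0.9, 0.7], [1.6, -0.1], [-0.3, -0.8]]
-17.694759144821163 [ 0.53272887 -0.03614975] [[-0.6, -5.8], [0.1, -2.8], [0.6, 2.2], [1.5, 0.6], [-0.8, 1.3], [-1.1, 2.4], [1.1, 1.6], [-0.9, 0.4]]
side [246.6949152542373, 237.54237288135593] [ 0.478 -0.019  0.042] stage [-57.3   0.1]
scene [270.38461538461536, 164.03846153846155] [ 0.476 -0.016  0.042] stage [-59.9   1.7]
side [347, 211] [ 0.65  -0.012  0.082] stage [104.   58.5]
scene [188, 190] [ 0.644 -0.015  0.082] stage [100.   53.7]
side [322, 280] [ 0.587 -0.152  0.055] stage [ 86.6 -94.4]
scene [281, 184] [0.532 0.108 0.169] stage [-44.5 136.6]
side [271, 141] [0.529 0.102 0.165] stage [-45.4 130.6]
```

```bash
cat >> h.py <<'E'
T=np.array([.5325,-.0355]);th=np.radians(-17.8);RS=np.array([[np.cos(th),-np.sin(th)],[np.sin(th),np.cos(th)]])
def go(x,y,z):
    s=bot.observe();R=np.array(s["eef_rot"]);p=np.array(s["ee_pos"])
    w=np.r_[T+RS@[x/1000,y/1000],z/1000]
    G=np.c_[np.r_[RS[:,0],0],np.r_[-RS[:,1],0],[0,0,-1]]
    from scipy.spatial.transform import Rotation as Q
    print("row",np.round(R.T@(w-p),4).tolist(),np.round(Q.from_matrix(R.T@G).as_rotvec(),4).tolist())
def st():
    s=bot.observe();p=np.array(s["ee_pos"]);q=RS.T@(p[:2]-T)*1000
    print("t",round(s["clock"],2),"stage",np.round(np.r_[q,p[2]*1000],1),"F",np.round(s["contact_force"],1),"M",np.round(s["ft_torque"],2),"w",round(s["width"],3),"q",np.round(s["qpos"]))
E
python3 -c "
from h import *
st();go(-100,-38,150)"
```

```text
t 0.15 stage [-200.  -577.5  230.8] F [-0.3  0.5  0.2] M [-0.04  0.02  0.01] w 0.994 q [-85.  22.  74.   0.  84. -12.]
row [0.3935, -0.3823, 0.0814] [-0.0011, 0.0001, 0.6165]
```

```bash
python3 -m creep '[[[0.035,-0.034,0,0,0,0.14,0.2],[0.07,-0.068,0,0,0,0.28,0.2],[0.105,-0.102,0,0,0,0.42,0.2],[0.14,-0.136,0,0,0,0.56,0.2],[0.175,-0.17,0,0,0,0.616,0.2]]]'
python3 -c "
from h import *
st();go(-100,-38,150)"
```

```text
clock: 0.65
ee_pos: [0.2817, -0.3078, 0.2312]
eef_rot: [[0.951, -0.31, 0.0], [-0.31, -0.951, 0.0], [-0.0, -0.0, -1.0]]
contact_force: [0.6, 0.5, 0.6]
width: 0.8
finger_force: 0.0
t 0.65 stage [-155.5 -336.   231.2] F [0.6 0.5 0.6] M [ 0.02 -0.05 -0.04] w 0.8 q [-64.   8.  93.   0.  78.  44.]
row [0.0541, -0.2982, 0.0813] [-0.0002, 0.0, -0.0049]
```

```bash
python3 -m creep '[[[0.009,-0.045,0,0,0,0,0.2],[0.018,-0.09,0,0,0,0,0.2],[0.027,-0.135,0.01,0,0,-0.005,0.2],[0.036,-0.18,0.025,0,0,-0.005,0.2],[0.043,-0.225,0.04,0,0,-0.005,0.2]]]'
python3 -c "
from h import *
st();go(-100,-38,130)"
```

```text
clock: 1.15
ee_pos: [0.3916, -0.1068, 0.191]
eef_rot: [[0.954, -0.301, 0.001], [-0.301, -0.954, -0.0], [0.001, 0.0, -1.0]]
contact_force: [-0.2, -1.2, 0.6]
width: 0.799
finger_force: 0.0
t 1.15 stage [-112.4 -111.   191. ] F [-0.2 -1.2  0.6] M [-0.06 -0.06  0.  ] w 0.799 q [-32.  10.  99.   0.  71.  75.]
row [0.0127, -0.0729, 0.061] [0.0002, -0.0009, 0.0053]
```

```bash
python3 -m creep '[[[0.006,-0.037,0.02,0,0,0,0.2],[0.013,-0.073,0.05,0,0,0.005,0.2],[0.013,-0.073,0.061,0,0,0.005,0.2],[0.013,-0.073,0.061,0,0,0.005,0.2]]]'
python3 - <<'E'
from h import *
import cv2
st()
c=bot.calibration("wrist");print({k:np.round(v,4).tolist() for k,v in c.items()})
f=bot.grab_frame("wrist");cv2.imwrite("pics/w1.png",f[:,:,::-1])
E
```

```text
clock: 1.55
ee_pos: [0.4246, -0.0417, 0.1289]
eef_rot: [[0.953, -0.303, -0.004], [-0.303, -0.953, 0.001], [-0.004, -0.0, -1.0]]
contact_force: [-0.8, 0.2, 0.1]
width: 0.805
finger_force: 0.0
t 1.55 stage [-100.8  -38.9  128.9] F [-0.8  0.2  0.1] M [-0.03  0.02 -0.03] w 0.805 q [-22.  17. 102.  -0.  62.  86.]
{'fx': 325.1923, 'fy': 325.1923, 'cx': 279.281, 'cy': 214.5444, 'R': [[-0.3024, -0.9532, -0.0005], [-0.9101, 0.2886, 0.2974], [-0.2834, 0.0904, -0.9547]], 't': [0.0891, 0.3899, 0.4054]}
```

View pics/w1.png

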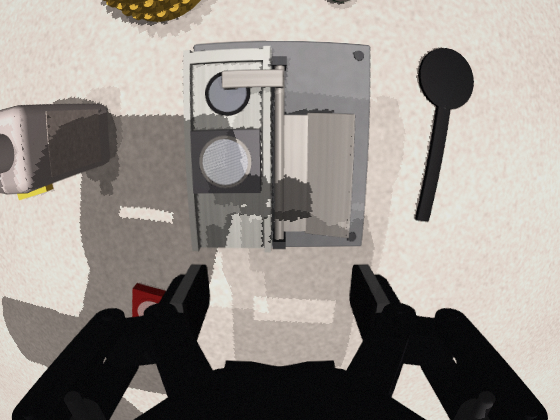

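The wrist view shows the carrier lens at (225,162) with its rear edge at row 192. The pad spans columns 308–354 and rows 113–240, the bearing blocks are at (279,61) and (279,244), and the fingertips are at about (190,270) and (368,270). I'll check these against the stage pose.

```bash
cat >> h.py <<'E'
def wray(c,u,v,z):
    R=np.array(c["R"]);t=np.array(c["t"]);a=np.array([u-c["cx"],v-c["cy"]]);r=np.hypot(*a);k=r/c["fx"]
    d=R.T@np.r_[a/r*np.sin(k),np.cos(k)];o=-R.T@t
    w=o+d*(z-o[2])/d[2];return np.round(RS.T@(w[:2]-T)*1000,1)
E
python3 - <<'E'
from h import *
c=bot.calibration("wrist")
for n,u,v,z in(("block13,-38",279,61,47),("block-120,-38",279,243,47),("lens",225,162,42),("rear edge L",192,192,42),("rear edge R",261,192,42),("railtop L near -129,31.5",193,247,38),("railL far 25,31.5",184,52,38),("foot centre end 0,-4",224,79,44),("pad outer far corner -23",354,114,51),("pad outer near -113",350,238,51),("tipL",200,268,1),("drops",340,0,20)):
    print(n,wray(c,u,v,z/1000))
E
```

```text
block13,-38 [ 14.3 -38.7]
block-120,-38 [-116.9  -39. ]
lens [-56.7  -0. ]
rear edge L [-78.8  25.9]
rear edge R [-79.  -25.8]
railtop L near -129,31.5 [-124.8   29.9]
railL far 25,31.5 [25.9 30.3]
foot centre end 0,-4 [ 2.7 -0.6]
pad outer far corner -23 [-21.6 -89.9]
pad outer near -113 [-111.5  -91.7]
tipL [-162.2   36. ]
drops [ 72.2 -86.1]
```

```bash
python3 -m creep '[[[0.002,0,0.02,0.0,-0.004,0,0.2],[0.002,0,0.045,0,-0.004,0,0.2],[0.002,0,0.07,0,-0.004,0,0.2],[0.002,0,0.082,0,-0.004,0,0.2],[0.002,0,0.082,0,-0.004,0,0.2]]]'
python3 -c "
from h import *
st()"
```

```text
clock: 2.1
ee_pos: [0.4269, -0.0442, 0.048]
eef_rot: [[0.952, -0.307, -0.005], [-0.307, -0.952, 0.002], [-0.005, -0.0, -1.0]]
contact_force: [0.4, -0.8, 1.1]
width: 0.801
finger_force: 0.0
t 2.1 stage [-97.9 -40.6  48. ] F [ 0.4 -0.8  1.1] M [ 0.03 -0.    0.03] w 0.801 q [-22.  25. 108.  -0.  48.  86.]
```

```bash
python3 -m creep '[[[0,-0.002,0.004,0,0,0,0.2],[0,-0.002,0.008,0,0,0,0.2],[0,-0.002,0.008,0,0,0,0.2]]]' | grep -E "ee_pos|contact"
python3 -m creep '[[[0,0,0.002,0,0,0,0.2],[0,0,0.004,0,0,0,0.2],[0,0,0.004,0,0,0,0.2]]]'| grep -E "ee_pos|contact"
python3 -m creep '[[[0,0,0.002,0,0,0,0.2],[0,0,0.004,0,0,0,0.2],[0,0,0.004,0,0,0,0.2]]]'| grep -E "ee_pos|contact"
python3 -c "
from h import *
st()"
```

```text
ee_pos: [0.4279, -0.0416, 0.0406]
contact_force: [0.5, -0.4, 0.3]
ee_pos: [0.428, -0.0417, 0.0364]
contact_force: [0.7, -1.3, 2.0]
ee_pos: [0.4279, -0.0416, 0.0322]
contact_force: [1.2, -2.6, 3.2]
t 3.0 stage [-97.7 -37.8  32.2] F [ 1.2 -2.6  3.2] M [-0.37 -0.06  0.06] w 0.804 q [-21.  26. 109.  -0.  45.  86.]
```

```bash
python3 -m creep '[[[0,0,0.002,0,0,0,0.2],[0,0,0.004,0,0,0,0.2],[0,0,0.004,0,0,0,0.2]]]' | grep -E "ee_pos|contact"
python3 -m creep '[[[0,0,0.002,0,0,0,0.2],[0,0,0.002,0,0,0,0.2]]]'| grep -E "ee_pos|contact"
python3 - <<'E'
from h import *
import cv2
st()
f=bot.grab_frame("side");cv2.imwrite("pics/s2.png",np.clip(cv2.resize(f[195:315,165:325,::-1],None,fx=5,fy=5,interpolation=cv2.INTER_CUBIC)*1.3,0,255).astype(np.uint8))
E
```

```text
ee_pos: [0.428, -0.0415, 0.0282]
contact_force: [2.3, -1.0, 3.9]
ee_pos: [0.428, -0.0414, 0.0265]
contact_force: [1.6, 1.2, 8.4]
t 3.5 stage [-97.6 -37.6  26.5] F [1.6 1.2 8.4] M [-0.1  -0.16  0.05] w 0.801 q [-21.  27. 109.   0.  44.  86.]
```

View pics/s2.png

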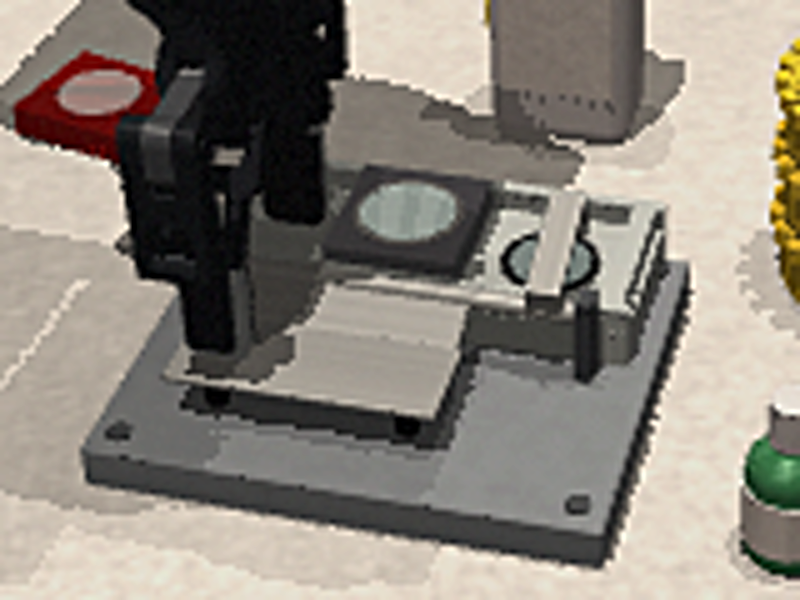

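The side view shows the near finger on the pad at about (215,350), which is pressed nearly level. The far finger is in the channel behind the carrier at (295,220). I'll check the clip angle from the pad corner at crop (437,415).

Run:
```python
from h import *
c=bot.calibration("side");R=np.array(c["R"]);t=np.array(c["t"])
def pr(x,y,z):
    w=np.r_[T+RS@[x/1000,y/1000],z/1000];k=R@w+t
    return np.round([(c["fx"]*k[0]/k[2]+c["cx"]-165)*5,(c["fy"]*k[1]/k[2]+c["cy"]-195)*5],0)
for a in(0,.2,.24,.28,.33):
    # pad rotates about hinge (-38,40); pressed corner (-90,34)
    d=.33-a; y,z=-52,-6; yy=-38+y*np.cos(d)-z*np.sin(-d)*-1; 
    yy=-38+(y*np.cos(-d)-z*np.sin(-d)); zz=40+(y*np.sin(-d)+z*np.cos(-d)); print(a,round(yy,1),round(zz,1),"padcorner",pr(-23,yy,zz))
    yf,zf=34,13;e=a; print("  arm end top",pr(6,-38+yf*np.cos(e)-zf*np.sin(e),40+yf*np.sin(e)+zf*np.cos(e)))
print("blocks",pr(13,-38,47),"base corner",pr(25,31.5,38))
u,v=165+310/5,195+220/5;w=ray("side",u,v,.035);print("far tip front bottom",RS.T@(w[:2]-T)*1000)
```

```text
0 -89.1 51.2 padcorner [430. 368.]
  arm end top [585. 217.]
0.2 -90.3 40.8 padcorner [430. 397.]
  arm end top [583. 206.]
0.24 -90.3 38.7 padcorner [430. 402.]
  arm end top [582. 205.]
0.28 -90.2 36.6 padcorner [430. 407.]
  arm end top [582. 203.]
0.33 -90.0 34.0 padcorner [431. 413.]
  arm end top [581. 201.]
blocks [583. 295.] base corner [662. 200.]
far tip front bottom [-91.9378074   -3.07166723]
```

The clip is at about 0.31 rad, which is the firm limit, and the channel finger is clear of the rails. Now I push.

```bash
python3 -m creep '[[[0.005,0,-0.0005,0,0,0,0.2],[0.01,0,-0.0005,0,0,0,0.2],[0.015,0,-0.0005,0,0,0,0.2],[0.02,0,-0.0005,0,0,0,0.2],[0.025,0,-0.0005,0,0,0,0.2]]]' >/dev/null
python3 -c "
from h import *
st()"
python3 -m creep '[[[0.005,0,0,0,0,0,0.2],[0.01,0,0,0,0,0,0.2],[0.015,0,0,0,0,0,0.2],[0.02,0,0,0,0,0,0.2],[0.022,0,0,0,0,0,0.2]]]' >/dev/null
python3 -c "
from h import *
st()"
```

```text
t 4.05 stage [-76.  -37.4  26.4] F [-8.8  3.3 12.3] M [ 0.03  1.6  -0.32] w 0.801 q [-21.  29. 105.  -0.  47.  87.]
t 4.55 stage [-53.7 -37.4  26.4] F [-9.9  3.  13.1] M [ 0.05  1.78 -0.34] w 0.804 q [-21.  30. 102.  -0.  49.  87.]
```

```bash
python3 -m creep '[[[0.003,0,-0.0005,0,0,0,0.2],[0.006,0,-0.0005,0,0,0,0.2],[0.009,0,-0.0005,0,0,0,0.2],[0.009,0,-0.0005,0,0,0,0.2]]]' >/dev/null
python3 - <<'E'
from h import *
import cv2
st()
f=bot.grab_frame("side");cv2.imwrite("pics/s3.png",np.clip(cv2.resize(f[195:315,165:325,::-1],None,fx=5,fy=5,interpolation=cv2.INTER_CUBIC)*1.3,0,255).astype(np.uint8))
E
```

```text
t 4.95 stage [-43.6 -37.5  26.7] F [-4.2  0.9  6.5] M [-0.    0.68 -0.14] w 0.797 q [-21.  31. 100.  -0.  49.  87.]
```

View pics/s3.png

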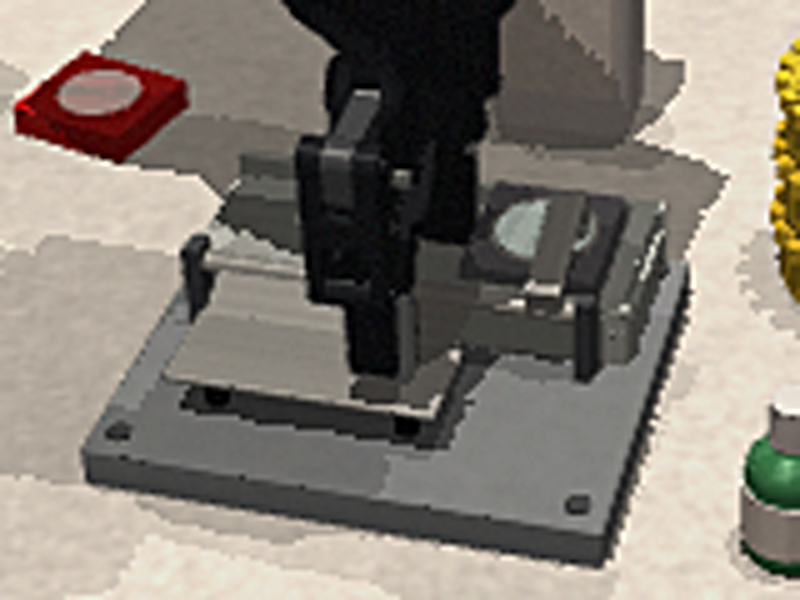

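The carrier (crop 480–630, 185–285) now lies beneath the raised arm, near the stop. I'll creep forward until the force rises.

```bash
for i in 1 2 3; do python3 -m creep '[[[0.001,0,0,0,0,0,0.2],[0.001,0,0,0,0,0,0.2]]]' >/dev/null
python3 -c "
from h import *
st()"; done
```

```text
t 5.2 stage [-43.  -37.5  26.7] F [-5.8  0.8  6.7] M [ 0.02  0.84 -0.2 ] w 0.796 q [-21.  31. 100.  -0.  50.  87.]
t 5.4 stage [-42.2 -37.5  26.7] F [-4.8  0.6  7. ] M [ 0.03  0.96 -0.2 ] w 0.8 q [-21.  31. 100.  -0.  50.  87.]
t 5.6 stage [-41.2 -37.4  26.7] F [-4.9  1.7  7.5] M [ 0.13  0.94 -0.11] w 0.803 q [-21.  31. 100.  -0.  50.  87.]
```

```bash
for i in 1 2 3; do python3 -m creep '[[[0.001,0,0,0,0,0,0.2],[0.001,0,0,0,0,0,0.2]]]' >/dev/null
python3 -c "
from h import *
st()"; done
```

```text
t 5.8 stage [-41.1 -37.4  26.6] F [-9.7  2.7 10.1] M [ 0.21  1.57 -0.13] w 0.802 q [-21.  31. 100.  -0.  50.  87.]
t 6.0 stage [-41.  -37.4  26.6] F [-12.8   4.1  12.9] M [ 0.29  2.04 -0.09] w 0.802 q [-21.  31. 100.  -0.  50.  87.]
t 6.2 stage [-41.  -37.4  26.5] F [-15.4   3.7  17.1] M [ 0.39  2.6  -0.03] w 0.8 q [-21.  31. 100.  -0.  50.  87.]
```

Contact is firm at the expected x, so the carrier is home. I'll back off slightly with the clip still held and check before releasing.

```bash
python3 -m creep '[[[-0.003,0,0,0,0,0,0.2],[-0.006,0,0,0,0,0,0.2],[-0.008,0,0,0,0,0,0.2],[-0.008,0,0,0,0,0,0.2]]]' >/dev/null
python3 - <<'E'
from h import *
import cv2
st()
c=bot.calibration("wrist");f=bot.grab_frame("wrist")
np.save("c.npy",c,allow_pickle=True)
cv2.imwrite("pics/w3.png",np.clip(cv2.resize(f[30:290,120:440,::-1],None,fx=2.3,fy=2.3,interpolation=cv2.INTER_CUBIC)*1.5,0,255).astype(np.uint8))
E
```

```text
t 6.6 stage [-43.9 -37.7  27.2] F [ 2.1 -0.6  4.9] M [-0.2  -0.31  0.07] w 0.802 q [-21.  30. 101.  -0.  49.  87.]
```

View pics/w3.png

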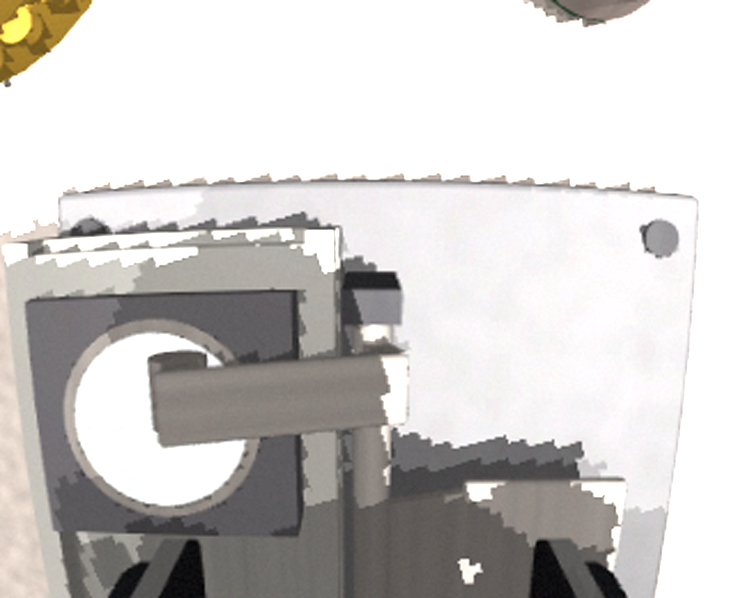

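The wrist crop shows the carrier square in the channel. Its front edge is at row 292, against the stop bar, its rear edge is at row 533, the lens is at (160,415), and the foot sits above it. The fingers are just behind it.

Run:
```python
from h import *
c=np.load("c.npy",allow_pickle=True).item()
for n,u,v,z in(("front L",28,300,42),("front R",296,292,42),("rear R",299,535,42),("rear L",60,530,42),("lens",160,417,42),("block front 13",372,276,47),("rail far 25,31",8,243,38),("rail far25,-31",340,228,38)): print(n,wray(c,120+u/2.3,30+v/2.3,z/1000))
```

```text
front L [15.8 24.9]
front R [ 15.7 -25.2]
rear R [-30.  -24.5]
rear L [-30.3  24. ]
lens [-6.7  0.4]
block front 13 [ 18.9 -38.1]
rail far 25,31 [26.4 30.3]
rail far25,-31 [ 26.5 -32.6]
```

```bash
python3 -m creep '[[[-0.002,0,-0.002,0,0,0,0.2],[-0.002,0,-0.006,0,0,0,0.2],[-0.002,0,-0.01,0,0,0,0.2],[-0.002,0,-0.015,0,0,0,0.2],[-0.002,0,-0.025,0,0,0,0.2]]]' >/dev/null
python3 -m creep '[[[0,0,-0.03,0,0,0,0.2],[0,0,-0.07,0,0,0,0.2],[-0.02,0,-0.11,0,0,0,0.2],[-0.05,0.02,-0.13,0,0,0,0.2],[-0.09,0.04,-0.13,0,0,0,0.2]]]' >/dev/null
python3 -m creep '[[[-0.03,0.03,0,0,0,0,0.2],[-0.06,0.06,0,0,0,0,0.2],[-0.06,0.06,0,0,0,0,0.2],[-0.06,0.06,0,0,0,0,0.2]]]' >/dev/null
python3 - <<'E'
from h import *
import cv2
st()
f=bot.grab_frame("side");cv2.imwrite("pics/s4.png",np.clip(cv2.resize(f[195:315,165:325,::-1],None,fx=5,fy=5,interpolation=cv2.INTER_CUBIC)*1.3,0,255).astype(np.uint8))
E
```

```text
t 8.05 stage [-195.4 -138.1  183.3] F [ 0.9 -0.5  1. ] M [-0.02 -0.04 -0.02] w 0.804 q [-41.   1. 110.  -0.  68.  67.]
```

View pics/s4.png

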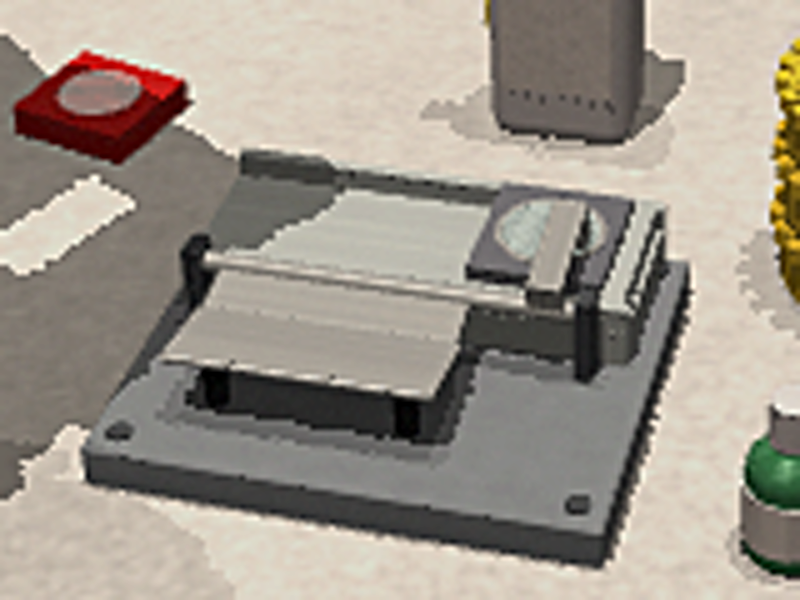

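The carrier is home against the stop (crop 468–632, 185–285). The pad is partly raised, with its corner at (437,398), so the clip is at about 0.18 rad and its foot rests on the carrier. The robot is clear.

```bash
python3 -c "
from workcell import bot
print(bot.close_job())"
```

```text
the job is handed in; nothing more can be done
None
```

The carrier rests against the stop with the clip's foot closed on it, the robot is clear of everything, and the job was handed in shortly after 8 s; the hand-in did not report a verdict.

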